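Set up the swing-out marver rest

TASK

Set up the marver on its bench rest: swing the rest's folded steel arm all the way out until it clicks into its end detent, then lay the graphite marver slab flat along the rest, centred and square over the seat and the arm, and slide it back under the retaining clip until its end is up against the stop. Graphite is brittle, so set it down and push it home gently, and leave the other tools where they lie.

Things in the scene. Friction and masses are not known exactly. Their poses are not given: they have to be found in the camera images.
- rest: The marver rest, a dark cast-iron bracket with a steel swing arm, bolted to the bench (foot 110 x 90 mm, 10 mm thick), at a new place and yaw each time. Origin: on the bench, under the vertical hinge pin. Its axes (also those of rest_seat and rest_stop): -x is where the arm points when fully out, -y where it points when folded, z up.
- rest_seat (a point): Point on the hinge axis at the top of the rest's flat seat, 115 mm above the bench. The seat is 64 mm wide (y) and runs from x = -25 to +25 mm. The marver when home (end against the stop, under the clip) has its centre at (-55, 0, +10) mm in this frame.
- rest_stop (a point): Middle of the upright end stop at the seat's back, 10 mm above the seat; its face looks to -x and lies 25 mm behind (+x of) the hinge axis. From its top the retaining clip overhangs the seat by 15 mm; the clip's underside is 24 mm and its top 29 mm above the seat. Stop and clip are 64 mm wide (y).
- rest_arm (a joint): Angle of the swing arm: 0 folded, growing clockwise seen from above to 1.571 fully out, at a rigid stop. Slight friction (0.08 N m); stays where left. From about 1.26 a spring plunger rides up a rib, pushing the arm back with up to about 0.7 N m (4 N at the arm's end); past about 1.48 it snaps over, drives the arm to the stop and holds it there.
- swing_end (a point): Centre of the upper part of the arm's turned-up end, 173 mm from the hinge axis, 138 mm above the bench: a flat steel tab 10 mm thick along the arm, 28 mm wide across it, its top at 158 mm. Can be pinched from above either way, or pushed. Axes: y along the arm towards the hinge, -x the way it moves when opening, z up.
- swing_pad (a point): Middle of the top of the arm's raised rest pad, level with the seat (115 mm above the bench): pad 55 mm along the arm (95 to 150 mm from the hinge axis), 30 mm wide. The arm is a bright steel bar 20 mm wide, 24 mm deep, its top 8 mm below the pad's. Clear room between the turned-up end and the stop: 193 mm; and the clip: 178 mm.
- marver_center (a point): Centre of the marver: a plain dark grey graphite slab, 160 mm long (its x), 56 mm wide (its y), 20 mm thick (its z), 0.25 to 0.4 kg, loose, lying flat on the bench at the start
- marver: the same graphite slab, origin at the centre of its underside
- jacks_center (a point): bystander: steel jacks (large spring tongs) lying on the bench, 235 mm long (x), 50 mm wide, 18 mm high; this is their middle
- block_center (a point): bystander: charred wooden shaping block, a round cup 86 mm across and 52 mm high with a wooden handle 130 mm long along its x; this is the middle of the cup
- tumbler_center (a point): bystander: finished glass tumbler, standing, 76 mm across, 85 mm high; this is its middle
- shears_center (a point): bystander: hand shears lying on the bench, 175 mm long (x), 95 mm wide, 14 mm high; this is the pivot
- paddle_center (a point): bystander: charred wooden paddle lying on the bench, blade 110 x 75 mm (towards +x) and handle 115 mm (towards -x), 16 mm thick; this is where they meet
- wax_center (a point): bystander: round cake of beeswax, 68 mm across, 24 mm high; this is its middle

How it is judged:
On the way, in this order (a step that is already met when the one before it is completed fails the run):
1. the arm is swung fully out and sits in its end detent (value of joint rest_arm above 1.53 rad), for 0.3 s.
2. the marver lies flat along the rest, on the seat and the arm (z of marver_center in the frame of rest_seat between 0.006 and 0.014 m and horizontal distance between marver_center and rest_seat below 0.11 m and angle between the x axis of marver and the x axis of rest, either way round below 0.2 rad and angle between the z axis of marver and the z axis of rest, either way round below 0.05 rad), for 0.1 s.
At the end, for the whole second after the job is handed in: The arm is in its end detent (joint above 1.53 rad) and the marver rests, released and still, flat on seat and arm (centre 10 mm above the seat, within 4 mm; faces level within 3 degrees), along the rest within 7 degrees and centred within 12 mm, its end under the clip and within 5 mm of the stop (value of joint rest_arm above 1.53 rad and x of marver_center in the frame of rest_seat above -0.06 m and y of marver_center in the frame of rest_seat between -0.012 and 0.012 m and z of marver_center in the frame of rest_seat between 0.006 and 0.014 m and angle between the x axis of marver and the x axis of rest, either way round below 0.12 rad and angle between the z axis of marver and the z axis of rest, either way round below 0.05 rad and linear speed of marver below 0.02 m/s); the robot touches nothing.
It fails at once if the brittle marver is knocked, dropped or rammed against the rest (more than 60 N) (contact force between marver and rest above 60 N).
It fails at once if another tool is pushed more than 30 mm out of its place (distance of any of jacks_center, block_center, tumbler_center, shears_center, paddle_center, wax_center from where it was at the start of the episode above 0.03 m).
It also fails if it takes over 58 s, if anything falls off the work surface, if the arm or the gripper's body presses on something with over 40 N, if the wrist force passes 120 N, or if a joint passes its speed limit or range.

ROBOT

A 7-joint arm with a two-finger parallel gripper is mounted at the origin on the work surface. World frame = base frame: x ahead of the robot, y to its left, z up, the work surface at z = 0. Lengths are in m, angles in rad, forces in N, time in s.
With the tool pointing down it reaches from about 0.4 to 0.875 m from the base axis. Payload 6.5 kg.
Tool frame: the origin (TCP) lies on the front face of the gripper's body, between the roots of the fingers; the fingertips stand 73 mm ahead of it and the grasp point (between the pads) lies 54 mm ahead of it; z points along the fingers, y is the direction in which the jaws open and shut (so a half turn about z gives the same grasp; the last joint's range is limited). The gripper opens to 85 mm and grips with 20 to 120 N. Pads are 22 mm wide; open, the fingers measure 114 mm over their backs; the gripper's body (76 mm by 85 mm) begins 54 mm behind the grasp point. The pads swing forward as they close: fully open they stand 13 mm farther back than shut.
Start: joints at [-1.32, 0.536, -0.004, 1.538, 0.003, 1.067, -0.071], TCP at [0.202, 0.618, 0.304] pointing down, gripper open.
Joint ranges: [-2.7, 2.7], [-0.37, 2.16], [-1.27, 1.26], [0.24, 2.4], [-1.31, 4.45], [0.19, 1.91], [-2.76, 2.76]. Speed limits (rad/s): [2.39, 2.39, 3.14, 3.14, 3.14, 3.14, 3.14].

INTERFACE

Orientations are given as [roll, pitch, yaw] about the fixed x, y, z axes, in that order (R = Rz(yaw) Ry(pitch) Rx(roll)).
In Python, from workcell import goto, movel, goto_joints, grip, dwell, inverse_kinematics, read_state, grab_frame, camera_info, Unreachable, hand_in gives the robot as it stands. Calls block until the motion is done:
- goto(position, orientation): joint-space move of the TCP to a pose.
- movel(position, attitude=None, speed=0.15): straight line of the TCP; attitude=None keeps the orientation; speed is the mean speed in m/s.
- goto_joints(angles): joint-space move.
- grip(opening, strength=None): opening from 0.0 (shut) to 1.0 (fully open); strength is the grip in N (None keeps the last); returns when the fingers have stopped.
- dwell(seconds).
- inverse_kinematics(position, orientation): joint angles nearest the present ones, or None.
- read_state(): the state.
- grab_frame(name): name is "side" or "top" or "wrist"; returns (picture, depth): 400x640x3 uint8, red, green, blue; 400x640 float32, m along the optical axis (not along the pixel's ray), 0 where there is no reading.
- camera_info(name): a dict with "fovy" (degrees; the focal length in pixels is half the picture's height over the tangent of half this angle, whatever the lens; pixels are square), "cx", "cy" (the principal point, pixels), "dist_coeffs" ([k1, k2, p1, p2, k3] as OpenCV has them; the pictures are not rectified), "cam_to_world" (4x4, takes a point from camera to world coordinates). Camera axes: x right, y up, looking along -z (the intrinsics and any distortion apply to the point x, -y, -z); pixel columns grow to the right and rows downward; lengths in m; the calibration is good to about 2 mm. A picture is of the moment at which its call begins: read the wrist's pose just before it. camera_info takes no time and is no camera call; for the wrist camera it gives the pose at the moment of the call.
A pose or a line that the arm cannot do raises Unreachable and nothing moves.
- hand_in(): hands the job in, once; it reports no verdict.
The state is a dict: "clock": time; "q": joint angles; "joint_velocities": joint speeds; "joint_torque": joint torques, N m; "tcp_pos": TCP position; "tcp_rot": TCP orientation; "wrist_force": force on the tool from outside, world axes, zero at the start; "moment": the same for the moment, N m; "opening": opening from 0.0 (shut) to 1.0 (fully open).
Only numpy, scipy, OpenCV 4.12 (cv2) and the standard library are available. Lean on these libraries where they do the work, as an engineer would, in place of code of your own. Each camera call takes 0.05 s, during which the arm holds its last target. There are 200 camera calls.

## Working session

There is one attempt and no reset: what is moved stays moved. The work goes in short steps, each a Python script; the robot and the scene stay as the last script left them, time stands still between calls to the robot, and variables do not carry over. Pictures are saved under pics/ and viewed, about 8 in all and at most 12, crops included, and the job is handed in when it is done.

```bash
mkdir -p pics; cat > h.py <<'E'
import numpy as np, cv2
from workcell import *
def K(n):
    c=camera_info(n); f=200/np.tan(np.radians(c["fovy"])/2)
    return np.array([[f,0,c["cx"]],[0,f,c["cy"]],[0,0,1]]),np.array(c["dist_coeffs"],float),np.array(c["cam_to_world"])
def cloud(n,d,cal=None):
    k,dc,T=cal or K(n); v,u=np.mgrid[0:400,0:640]
    p=cv2.undistortPoints(np.stack([u,v],-1).reshape(-1,1,2).astype(float),k,dc).reshape(400,640,2)
    P=np.stack([p[...,0]*d,-p[...,1]*d,-d],-1)
    W=P@T[:3,:3].T+T[:3,3]; W[d==0]=np.nan; return W
def save(n,im): cv2.imwrite("pics/"+n+".png",im[...,::-1])
E
python3 - <<'E'
from h import *
for n in("top","side"):
    im,d=grab_frame(n); save(n+"0",im); np.savez(n+"0.npz",im=im,W=cloud(n,d)); print(n,K(n)[2].round(3).tolist(),K(n)[0][0,0],K(n)[1])
print(read_state())
E
```

```text
top [[0.024, 0.994, -0.11, 0.405], [-1.0, 0.023, -0.008, -0.048], [-0.005, 0.11, 0.994, 1.826], [0.0, 0.0, 0.0, 1.0]] 496.1008482171845 [-0.04032673  0.          0.          0.          0.        ]
side [[0.794, 0.358, -0.491, 0.088], [-0.608, 0.474, -0.637, -0.69], [0.004, 0.804, 0.594, 0.725], [0.0, 0.0, 0.0, 1.0]] 395.6115831321275 [-0.06523524  0.          0.          0.          0.        ]
{'clock': 0.1, 'q': array([-1.32020967,  0.53711506, -0.0044417 ,  1.5387562 ,  0.00260362,
        1.0673079 , -0.0711911 ]), 'joint_velocities': array([-2.69531967e-04, -2.27323844e-03, -4.47755487e-05, -3.02791910e-03,
       -1.24004343e-03, -7.69639526e-04,  1.10865354e-03]), 'joint_torque': array([ 2.44919735e-03, -5.84564996e+01,  1.05194360e+00, -2.59779865e+01,
        1.26624259e-02,  4.46891514e-03, -8.89022935e-07]), 'tcp_pos': array([0.20234824, 0.61722658, 0.30309168]), 'tcp_rot': array([-3.14001634e+00,  1.18328085e-04,  2.82489107e+00]), 'wrist_force': array([ 0.69066647,  0.34748417, -0.03911186]), 'moment': array([ 0.01251535, -0.02939505,  0.00500835]), 'opening': 0.9983344021583926}
```

View pics/top0.png

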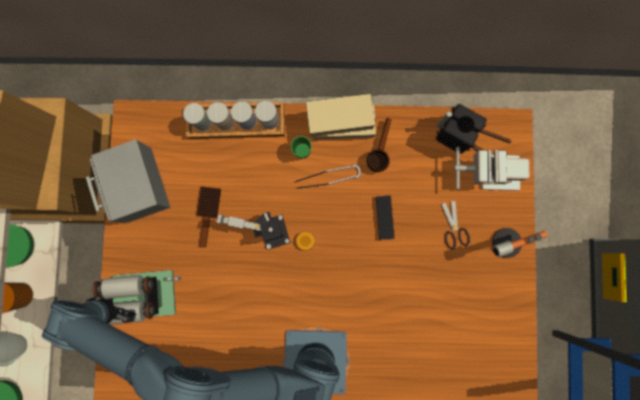

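View pics/side0.png

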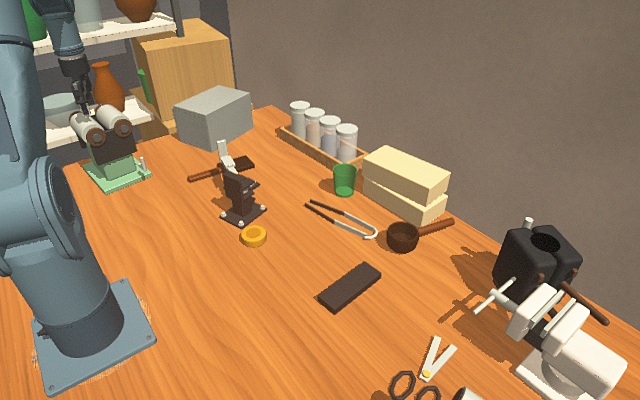

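The top view shows the rest at about (271,230) with its arm pointing left to (222,219), the marver at (385,217), the paddle at (207,205), the wax at (305,240) and the jacks at (330,177). The arm opens clockwise, towards the top of the picture (+x). Next I'll get rough positions.

```bash
python3 - <<'E'
from h import *
z=np.load("top0.npz");W=z["W"];z2=np.load("side0.npz");W2=z2["W"]
for u,v in[(271,230),(224,218),(240,222),(385,217),(207,200),(305,240),(300,185),(360,175),(377,160),(301,147)]: print(u,v,W[v,u].round(3))
# marver from both clouds
for w in(W,W2):
    m=(abs(w[...,0]-W[217,385,0])<.12)&(abs(w[...,1]-W[217,385,1])<.09)&(w[...,2]>.012)&(w[...,2]<.03)
    p=w[m]; r=cv2.minAreaRect(p[:,:2].astype(np.float32)*1000); print("marver",m.sum(),r,np.median(p[:,2]))
for w,n in((W,"top"),(W2,"side")):
    c=W[230,271]
    m=(abs(w[...,0]-c[0])<.2)&(abs(w[...,1]-c[1])<.25)&(w[...,2]>.085)&(w[...,2]<.2)
    p=w[m]; print(n,m.sum(),np.histogram(p[:,2],np.arange(.085,.2,.005)))
    for lo,hi in((.09,.111),(.111,.12),(.125,.137),(.138,.15),(.15,.165)):
        q=p[(p[:,2]>lo)&(p[:,2]<hi)]
        if len(q)>4: print(lo,hi,len(q),cv2.minAreaRect(q[:,:2].astype(np.float32)*1000))
E
```

```text
271 230 [0.462 0.163 0.121]
224 218 [0.5   0.33  0.108]
240 222 [0.487 0.272 0.116]
385 217 [ 0.523 -0.239  0.015]
207 200 [0.57  0.415 0.021]
305 240 [0.432 0.051 0.02 ]
300 185 [ 0.636  0.076 -0.002]
360 175 [ 0.679 -0.146 -0.002]
377 160 [ 0.733 -0.207  0.018]
301 147 [0.778 0.076 0.004]
marver 644 ((541.5408935546875, -263.3856506347656), (119.20082092285156, 198.62368774414062), 89.4600830078125) 0.019749262447752103
marver 1402 ((522.9569091796875, -242.3557891845703), (160.83799743652344, 58.73672103881836), 5.433154582977295) 0.019701077711901493
top 652 (array([  2,   3,   8,  41,  97, 163, 126,  33,   6,  10,  23,  67,  43,
        12,  14,   3,   0,   1,   0,   0,   0,   0]), array([0.085, 0.09 , 0.095, 0.1  , 0.105, 0.11 , 0.115, 0.12 , 0.125,
       0.13 , 0.135, 0.14 , 0.145, 0.15 , 0.155, 0.16 , 0.165, 0.17 ,
       0.175, 0.18 , 0.185, 0.19 , 0.195]))
0.09 0.111 178 ((464.82635498046875, 230.42221069335938), (209.4790802001953, 75.50821685791016), 86.73139190673828)
0.111 0.12 260 ((467.83160400390625, 231.89151000976562), (208.63348388671875, 63.50215148925781), 86.3
[... 563 characters left out ...]
, 0.125,
       0.13 , 0.135, 0.14 , 0.145, 0.15 , 0.155, 0.16 , 0.165, 0.17 ,
       0.175, 0.18 , 0.185, 0.19 , 0.195]))
0.09 0.111 230 ((463.8354187011719, 228.63259887695312), (217.2694091796875, 73.4663314819336), 86.32867431640625)
0.111 0.12 275 ((464.4423522949219, 229.07081604003906), (215.41702270507812, 74.39110565185547), 86.63263702392578)
0.125 0.137 102 ((459.6803894042969, 232.456298828125), (219.16758728027344, 41.35466384887695), 74.45967102050781)
0.138 0.15 184 ((461.1348571777344, 229.58523559570312), (215.9055633544922, 48.81003952026367), 76.99420928955078)
0.15 0.165 29 ((494.5607604980469, 332.144775390625), (12.331470489501953, 26.65382194519043), 84.40044403076172)
```

```bash
python3 - <<'E'
from h import *
q=inverse_kinematics([.47,.22,.43],[np.pi,0,1.4]); print(q)
goto([.47,.22,.43],[np.pi,0,1.4]); dwell(.3)
cal=K("wrist"); im,d=grab_frame("wrist"); save("w1",im); np.savez("w1.npz",im=im,W=cloud("wrist",d,cal)); s=read_state();print(s["clock"],s["tcp_pos"],s["tcp_rot"],cal[0],cal[2].round(3))
E
```

```text
[-0.92669446  0.19816704  0.47517322  1.74318364 -0.09594428  1.22319384
 -0.59753993]
2.25 [0.46990847 0.22030246 0.4298731 ] [-3.14145458e+00  1.88166322e-04  1.40063965e+00] [[344.50871931   0.         315.80693877]
 [  0.         344.50871931 201.11352769]
 [  0.           0.           1.        ]] [[ 0.985  0.164  0.044  0.482]
 [-0.17   0.951  0.257  0.285]
 [ 0.    -0.26   0.966  0.5  ]
 [ 0.     0.     0.     1.   ]]
```

View pics/w1.png

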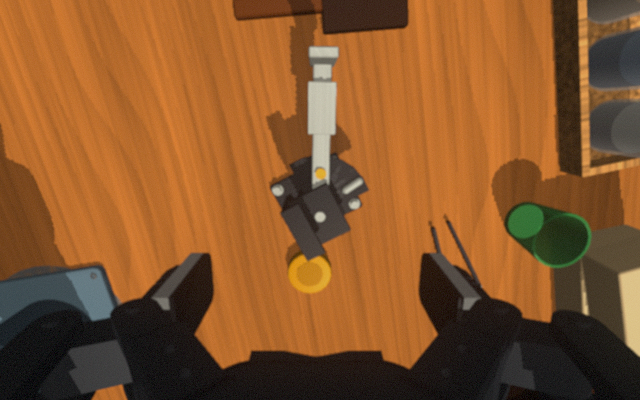

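The rest is yawed. Its clip and stop run from (287,208) to (325,258), the hinge dot is at (320,217) and the arm tab is at (323,52). The arm is already partly open. I'll fit these from the depth cloud.

```bash
python3 - <<'E'
from h import *
z=np.load("w1.npz");W=z["W"];im=z["im"]
print("hingedot",W[217,320].round(4),"tabtop",W[50,323].round(4),"pad",W[108,322].round(4))
reg=np.zeros((400,640),bool); reg[30:275,260:375]=1
def rect(lo,hi,n,sub=None):
    m=reg&(W[...,2]>lo)&(W[...,2]<hi)
    m=cv2.morphologyEx(m.astype(np.uint8),cv2.MORPH_OPEN,np.ones((3,3)))
    k,l,st,c=cv2.connectedComponentsWithStats(m)
    for i in range(1,k):
        if st[i,4]>60:
            p=W[l==i]; print(n,st[i,:5],[np.round(x,1) for x in cv2.minAreaRect(p[:,:2].astype(np.float32)*1000)],p.mean(0).round(4))
rect(.110,.120,"seat/pad");rect(.139,.149,"clip");rect(.15,.165,"tab");rect(.100,.110,"bar")
c=im[20:280,240:400]; save("w1c",cv2.resize(c,None,fx=2.3,fy=2.3,interpolation=cv2.INTER_CUBIC))
E
```

```text
hingedot [0.4659 0.1625 0.1143] tabtop [0.4974 0.3349 0.157 ] pad [0.4886 0.284  0.1167]
seat/pad [ 308   82   28   53 1455] [array([488.1, 283.6]), array([54.5, 29.3]), np.float64(79.9)] [0.4879 0.2841 0.1151]
seat/pad [ 288  184   62   60 1841] [array([465.4, 163.1]), array([50. , 65.1]), np.float64(18.0)] [0.4694 0.1666 0.1152]
clip [ 280  204   44   57 1170] [array([444.8, 157. ]), array([23.2, 63.9]), np.float64(17.8)] [0.4448 0.1583 0.144 ]
tab [308  46  31  13 371] [array([497.1, 333.4]), array([10.3, 27.8]), np.float64(79.8)] [0.4966 0.333  0.1575]
bar [313  64  19  18 319] [array([494.8, 320.1]), array([17.2, 19.4]), np.float64(80.0)] [0.4946 0.3202 0.1067]
bar [312 135  18  54 819] [array([477.2, 225.1]), array([61.5, 19.5]), np.float64(80.1)] [0.4773 0.2291 0.1067]
```

View pics/w1c.png

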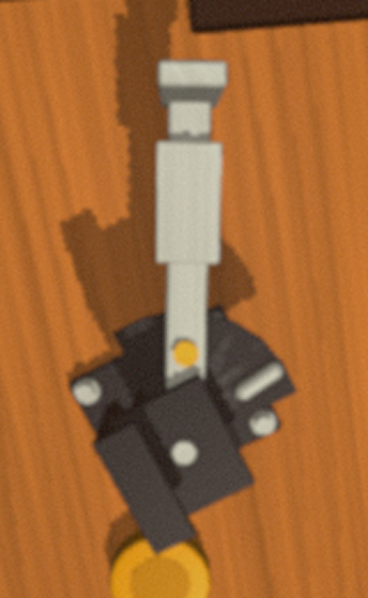

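The fits agree with the given sizes: seat 50 x 65 mm, clip 64 mm, tab radius 173.3 mm. The hinge is at (0.4655, 0.163), the arm now points at 79.6° and the fully-out direction is 17.9°. I'll swing the arm with a loose straddle over the tab.

```bash
cat >> h.py <<'E'
H=np.array([.4655,.163]); A=np.radians(17.9); U=np.array([np.cos(A),np.sin(A)])
def pol(r,deg): a=np.radians(deg); return H+r*np.array([np.cos(a),np.sin(a)])
E
python3 - <<'E'
from h import *
Z=.199
def pose(deg,z): return [*pol(.173,deg),z],[np.pi,0,np.radians(deg)]
grip(.47); 
goto(*pose(79.6,.26)); movel(pose(79.6,Z)[0],speed=.1)
s=read_state(); print(s["clock"],s["tcp_pos"],s["wrist_force"],s["opening"])
for a in list(np.arange(72,20,-8))+[16.3]:
    p,o=pose(a,Z); movel(p,o,speed=.09); s=read_state(); print(round(a,1),s["clock"],s["wrist_force"].round(1))
dwell(.3); print(read_state()["wrist_force"].round(1))
p=read_state()["tcp_pos"]; movel([p[0],p[1],.29],speed=.2)
b=H+.06*U; goto([*b,.43],[np.pi,0,A]); dwell(.2)
cal=K("wrist"); im,d=grab_frame("wrist"); save("w2",im); np.savez("w2.npz",im=im,W=cloud("wrist",d,cal)); print(read_state()["clock"])
E
```

```text
4.35 [0.49718022 0.33324962 0.19961755] [ 0.90966242  0.24414814 -0.37707491] 0.4696284566442135
72 4.7583 [-0.5 -0.  -0.1]
64 5.175 [-0.   0.5 -0.5]
56 5.5917 [0.6 0.3 0.2]
48 6.0083 [-0.3  0.3  0.2]
40 6.425 [-0.8  0.5 -0.1]
32 6.8417 [-0.2  3.   0.2]
24 7.2583 [ 0.3 -0.1 -0.2]
16.3 7.6667 [0.7 0.1 0.5]
[-0.3 -0.6  0.9]
9.575
```

View pics/w2.png

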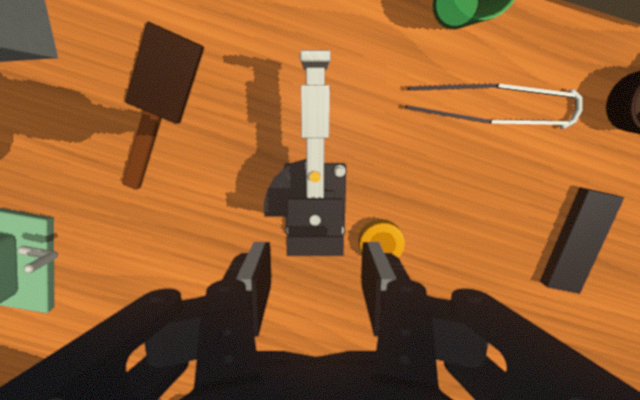

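The arm is now in line with the seat: tab at (315,57), hinge dot at (315,220), clip at (315,245). I'll check the angle in the cloud, then move over the marver for a close fit.

```bash
cat >> h.py <<'E'
def rects(W,lo,hi,c,r,mn=60):
    m=(W[...,2]>lo)&(W[...,2]<hi)&(np.hypot(W[...,0]-c[0],W[...,1]-c[1])<r)
    m=cv2.morphologyEx(m.astype(np.uint8),cv2.MORPH_OPEN,np.ones((3,3)))
    k,l,st,_=cv2.connectedComponentsWithStats(m)
    for i in range(1,k):
        if st[i,4]>mn:
            p=W[l==i]; print(lo,st[i,4],[np.round(x,1) for x in cv2.minAreaRect(p[:,:2].astype(np.float32)*1000)],p.mean(0).round(4))
E
python3 - <<'E'
from h import *
W=np.load("w2.npz")["W"]
for lo,hi in((.11,.12),(.139,.149),(.15,.165),(.1,.11)): rects(W,lo,hi,H+.08*U,.15)
rects(W,.012,.026,(.523,-.242),.12)
grip(1.0); goto([.523,-.242,.30],[np.pi,0,.094]); dwell(.2)
cal=K("wrist"); im,d=grab_frame("wrist"); save("w3",im); W=cloud("wrist",d,cal)
rects(W,.013,.026,(.523,-.242),.12); print(read_state()["clock"])
E
```

```text
0.11 1449 [array([582.3, 201.3]), array([54.4, 29.7]), np.float64(17.9)] [0.5822 0.2012 0.1151]
0.11 2012 [array([468.3, 164.8]), array([44.6, 64.1]), np.float64(17.7)] [0.4688 0.165  0.115 ]
0.139 1203 [array([445. , 157.1]), array([23.9, 63.5]), np.float64(17.7)] [0.4457 0.1573 0.1439]
0.15 370 [array([630.2, 216.5]), array([10.4, 27.2]), np.float64(16.9)] [0.6297 0.2166 0.1575]
0.1 322 [array([616.9, 212.4]), array([17.5, 18.4]), np.float64(18.0)] [0.6169 0.2123 0.1066]
0.1 1012 [array([521.9, 181.8]), array([69.5, 19.8]), np.float64(17.5)] [0.5233 0.1825 0.1066]
0.012 3990 [array([ 523.3, -240.3]), array([158.8,  58.2]), np.float64(5.6)] [ 0.5267 -0.2372  0.0198]
0.013 8243 [array([ 523.3, -240.7]), array([159.4,  56.1]), np.float64(5.7)] [ 0.5279 -0.2404  0.02  ]
11.9667
```

View pics/w3.png

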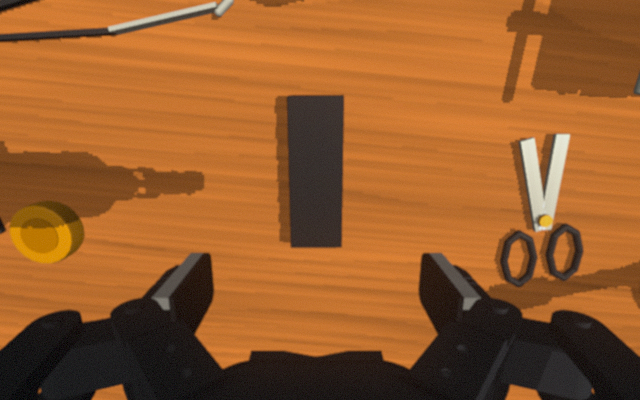

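The arm lies at 17.9°, fully out. The marver, at (288–343, 95–247) in the picture, is clear of its neighbours: centre (0.5233, -0.2407), yaw 5.7°, size 159 x 56 mm. I'll grasp it and carry it over.

```bash
python3 - <<'E'
from h import *
y0=np.radians(5.7)
goto([.5233,-.2407,.15],[np.pi,0,y0]); movel([.5233,-.2407,.071],speed=.08)
print(read_state()["wrist_force"].round(1)); grip(0.0,50)
s=read_state(); print(s["clock"],s["opening"],s["wrist_force"].round(1),s["tcp_pos"])
z=s["tcp_pos"][2]
movel([.5233,-.2407,.30],speed=.15); dwell(.2); print(read_state()["wrist_force"].round(2),read_state()["opening"])
c=H+.078*U; goto([*c,.30],[np.pi,0,A]); dwell(.2)
s=read_state(); print(s["clock"],s["tcp_pos"],s["tcp_rot"],z,s["wrist_force"].round(2),s["moment"].round(2))
im,d=grab_frame("side"); save("s4",cv2.resize(im[100:300,130:430],None,fx=2.5,fy=2.5))
E
```

```text
[-0.2  0.   0. ]
14.15 0.6443340870033784 [-1.   1.4  6.1] [ 0.52354199 -0.24075009  0.07157484]
[-0.53 -0.53 -2.52] 0.6462568193025301
17.8 [0.54004758 0.18581151 0.30013376] [ 3.14139171e+00 -1.91629433e-04  3.10436765e-01] 0.07157484136778468 [ 0.14 -0.46 -2.08] [ 0.03 -0.    0.06]
```

View pics/s4.png

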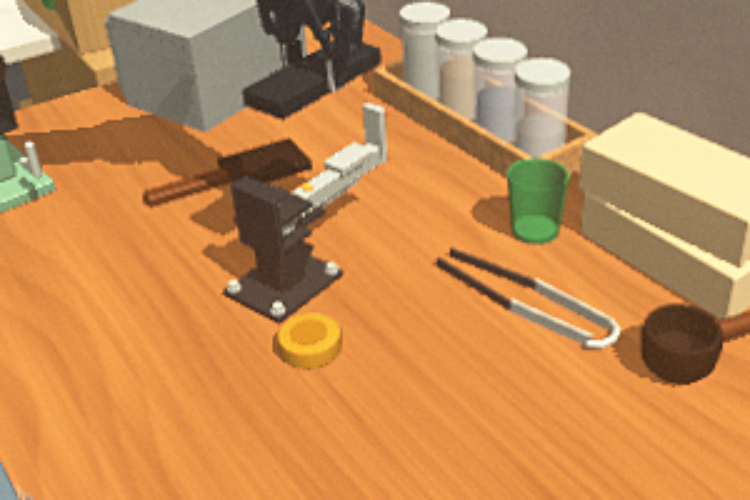

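The slab is held level, clear above the rest and in line with it. Next I'll lower it with force checks and slide it home.

```bash
python3 - <<'E'
from h import *
def F(): return np.array(read_state()["wrist_force"])
c=H+.078*U; z0=.0716+.115
movel([*c,z0+.012],speed=.12); movel([*c,z0+.003],speed=.03); dwell(.2)
f0=F(); print(f0.round(1)); z=z0+.003
while z>z0-.004:
    z-=.001; movel([*c,z],speed=.02); dwell(.1); f=F()-f0
    print("z",round((z-z0)*1000,1),f.round(1))
    if f[2]>2.5: break
z+=.0003; x=.078; dwell(.1); f1=F()
while x>.0535:
    x-=.002 if x>.060 else .001
    movel([*(H+x*U),z],speed=.03); dwell(.05); f=F()-f1
    print("x",round(x*1000,1),f.round(1),round(f[:2]@U,1)) if x<.06 or abs(f).max()>3 else 0
    if f[:2]@U>5: break
s=read_state(); print(s["clock"],s["tcp_pos"],s["wrist_force"].round(1))
E
```

```text
[ 0.5 -0.9 -2.8]
z 2.0 [-0.1  0.3 -0.7]
z 1.0 [-0.8  0.5 -0.1]
z 0.0 [0.8 0.4 1.3]
z -1.0 [-4.2  1.2 11.6]
x 76.0 [ 3.9  0.4 -2.8] 3.8
x 74.0 [ 5.9  0.9 -3. ] 5.9
21.5917 [0.53688138 0.18596212 0.18660836] [1.7 0.9 5.7]
```

It made contact at the expected height. The 6 N on the slide was only friction from the down-load, so I'll ease that off and carry on.

```bash
python3 - <<'E'
from h import *
def F(): return np.array(read_state()["wrist_force"])
f0=np.array([.5,-.9,-2.8]); z0=.0716+.115+.0003; x=.074
movel([*(H+x*U),z0],speed=.02); dwell(.1); print((F()-f0).round(1))
while x>.0525:
    x-=.002 if x>.060 else .001
    movel([*(H+x*U),z0],speed=.03); dwell(.05); f=F()-f0
    print("x",round(x*1000,1),f.round(1),round(f[:2]@U,1))
    if f[:2]@U>8: break
s=read_state(); print(s["clock"],s["tcp_pos"])
im,d=grab_frame("side"); save("s5",cv2.resize(im[120:260,180:320],None,fx=4,fy=4,interpolation=cv2.INTER_CUBIC))
E
```

```text
[-0.8  1.   5.3]
x 72.0 [-0.8  1.6  1.6] -0.3
x 70.0 [-0.9  1.3 -0.1] -0.5
x 68.0 [-0.2  0.4  0.8] -0.1
x 66.0 [-0.4  0.3  0.1] -0.2
x 64.0 [0.8 0.9 0.1] 1.1
x 62.0 [-0.4  0.9  0. ] -0.1
x 60.0 [-0.3  0.9 -1. ] 0.0
x 59.0 [-0.5  0.4 -0.3] -0.4
x 58.0 [-0.3  1.4 -0.2] 0.1
x 57.0 [-0.3  1.6  0.4] 0.2
x 56.0 [ 0.2  1.2 -0.8] 0.5
x 55.0 [ 2.2  2.  -0.6] 2.7
x 54.0 [ 4.8  3.3 -1.8] 5.6
x 53.0 [ 7.2  3.8 -1.2] 8.0
26.1417 [0.51828488 0.18005156 0.18777125]
```

View pics/s5.png

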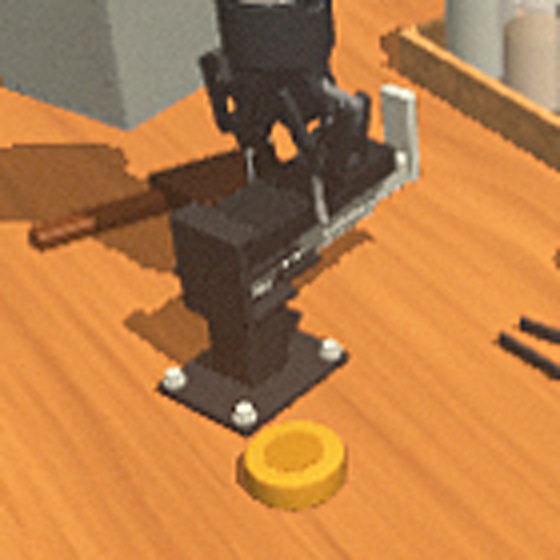

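It met the stop at x ≈ 55 mm, as it should, and the force stayed under 9 N. The picture shows the slab's end under the clip and the slab flat along the arm. I'll relax, release, back off and check from above.

```bash
python3 - <<'E'
from h import *
movel([*(H+.0550*U),.1862],speed=.02); dwell(.2); print(read_state()["wrist_force"].round(1))
grip(.85); dwell(.2); p=read_state()["tcp_pos"]
movel([p[0],p[1],.30],speed=.12); goto([*(H+.06*U),.43],[np.pi,0,A]); dwell(.2)
cal=K("wrist"); im,d=grab_frame("wrist"); save("w6",im); W=cloud("wrist",d,cal)
for lo,hi in((.129,.1385),(.139,.149),(.15,.165)): rects(W,lo,hi,H+.08*U,.15)
m=(W[...,2]>.13)&(W[...,2]<.139)&(np.hypot(*(W[...,:2]-(H+.07*U)).transpose(2,0,1))<.08)
P=W[m]; a=np.c_[P[:,:2]-(H+.055*U),np.ones(len(P))]; print("slopes,z",np.linalg.lstsq(a,P[:,2],rcond=None)[0]); print(read_state()["clock"])
E
```

```text
[5.5 3.  1.3]
0.129 7100 [array([524.3, 181.6]), array([145.9,  56.1]), np.float64(17.8)] [0.5281 0.1828 0.1351]
0.139 1212 [array([445. , 157.5]), array([23.6, 63.6]), np.float64(17.8)] [0.4458 0.1577 0.1438]
0.15 358 [array([630.1, 216.9]), array([10.4, 26.8]), np.float64(17.9)] [0.6295 0.2172 0.1576]
slopes,z [-1.10110403e-06 -1.34574835e-04  1.35085285e-01]
29.1
```

View pics/w6.png

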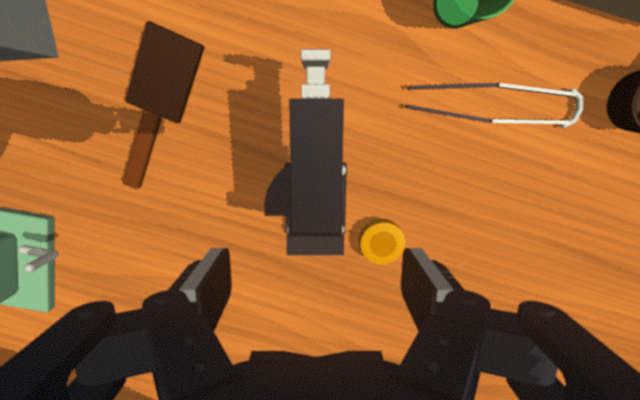

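The far end is 134.6 mm from the hinge (135 when home), so the gap to the stop is about 0 to 1 mm. It sits 0.4 mm off centre at 17.8° with its top at 135.1 mm, level, and the arm is fully out. I'm handing it in.

```bash
python3 -c "
from workcell import *
dwell(.3); print(hand_in())"
```

```text
the job is handed in; nothing more can be done
None
```

The marver is on its rest, home against the stop, and the job is handed in at about 29.5 s of the 58 s allowed; the hand-in gives no verdict.

I swung the rest's arm fully out with the fingers loosely around its tab. Then I picked up the marver, set it on the seat and arm, and slid it under the clip until it met the stop.

**Last checks, from the wrist camera after letting go:**
- **Arm:** it points at 17.9°, the same as the rest's own axis, so it is fully out.
- **Marver fit:** it is square to the rest within about 0.1° and about 0.4 mm off centre. Its top is 135.1 mm above the bench (135 expected) and level.
- **Stop:** the far end is 134.6 mm from the hinge, where 135 mm is fully home. That puts the hidden end within about 1 mm of the stop.
- **Forces:** the wrist read at most about 12 N during the set-down and about 9 N in the push against the stop.
- **Other tools:** I saw no sign that any had moved in the last picture, but I did not measure them. The block was mostly out of view and the shears were not in it.

The first slide attempt stopped early because I was pressing down too hard. I eased off and finished it. Nothing else disagreed.

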